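# Stand the casting flasks on their sprue bases

### The job

Get the four steel casting flasks ready for casting: stand each one upright in the rubber base of its own size, the largest in the red base, the second largest in the yellow, the third in the blue and the smallest in the green, working in that order from largest to smallest. Set each down gently, flat on the floor of the base inside its rim, without dropping or tipping it, and let go of it before taking the next. Leave the amber jar and the black bowl where they are.

Things in the scene. Friction and masses are not known exactly. Their poses are not given: they have to be found in the camera images.
- flask_largest: The largest of four casting flasks: a loose plain steel tube standing upright, open at both ends, outer diameter 64 mm, height 75 mm, wall 3 mm, about 340 g. Origin: centre of its underside; z along the tube, up.
- flask_large: The second largest of four casting flasks: a loose plain steel tube standing upright, open at both ends, outer diameter 54 mm, height 65 mm, wall 3 mm, about 250 g. Origin: centre of its underside; z along the tube, up.
- flask_medium: The third largest of four casting flasks: a loose plain steel tube standing upright, open at both ends, outer diameter 44 mm, height 55 mm, wall 3 mm, about 170 g. Origin: centre of its underside; z along the tube, up.
- flask_small: The smallest of four casting flasks: a loose plain steel tube standing upright, open at both ends, outer diameter 34 mm, height 45 mm, wall 3 mm, about 100 g. Origin: centre of its underside; z along the tube, up.
- base_red: The red rubber sprue base, for the largest flask (64 mm): a round shallow dish fixed to the bench, outer diameter 90 mm, inside the rim 80 mm, rim top 14 mm above the bench, its flat floor 6 mm above the bench, with a small sprue button (10 mm across, 8 mm high) in the middle of the floor, which goes inside the tube. Origin: centre of its underside, on the bench; z up.
- base_yellow: The yellow rubber sprue base, for the second largest flask (54 mm): a round shallow dish fixed to the bench, outer diameter 80 mm, inside the rim 70 mm, rim top 14 mm above the bench, its flat floor 6 mm above the bench, with a small sprue button (10 mm across, 8 mm high) in the middle of the floor, which goes inside the tube. Origin: centre of its underside, on the bench; z up.
- base_blue: The blue rubber sprue base, for the third largest flask (44 mm): a round shallow dish fixed to the bench, outer diameter 70 mm, inside the rim 60 mm, rim top 14 mm above the bench, its flat floor 6 mm above the bench, with a small sprue button (10 mm across, 8 mm high) in the middle of the floor, which goes inside the tube. Origin: centre of its underside, on the bench; z up.
- base_green: The green rubber sprue base, for the smallest flask (34 mm): a round shallow dish fixed to the bench, outer diameter 60 mm, inside the rim 50 mm, rim top 14 mm above the bench, its flat floor 6 mm above the bench, with a small sprue button (10 mm across, 8 mm high) in the middle of the floor, which goes inside the tube. Origin: centre of its underside, on the bench; z up.
- jar: Bystander: closed amber jar with a black cap and a paper label, 50 mm across, 62 mm high, loose. Origin: centre of its underside.
- bowl: Bystander: open black rubber mixing bowl, 100 mm across the mouth, 45 mm high, loose. Origin: centre of its underside.
There are look-alikes about, which are no part of the job. What is shaped like the flask_large but pink or turquoise is not meant. What is shaped like the flask_small but purple is not meant.

How it is judged (in metres and radians):
On the way, in this order (a step that is already met when the one before it is completed fails the run):
1. the largest flask (largest) stands in the red base and has been let go (horizontal distance between flask_largest and base_red below 0.011 m and z of flask_largest in the frame of base_red between 0.003 and 0.009 m and angle between flask_largest's own z axis and vertical below 0.08 rad and linear speed of flask_largest below 0.05 m/s and contact force between the fingers and flask_largest below 0.1 N), for 0.2 s.
2. the second largest flask (large) stands in the yellow base and has been let go (horizontal distance between flask_large and base_yellow below 0.011 m and z of flask_large in the frame of base_yellow between 0.003 and 0.009 m and angle between flask_large's own z axis and vertical below 0.08 rad and linear speed of flask_large below 0.05 m/s and contact force between the fingers and flask_large below 0.1 N), for 0.2 s.
3. the third largest flask (medium) stands in the blue base and has been let go (horizontal distance between flask_medium and base_blue below 0.011 m and z of flask_medium in the frame of base_blue between 0.003 and 0.009 m and angle between flask_medium's own z axis and vertical below 0.08 rad and linear speed of flask_medium below 0.05 m/s and contact force between the fingers and flask_medium below 0.1 N), for 0.2 s.
4. the smallest flask (small) stands in the green base and has been let go (horizontal distance between flask_small and base_green below 0.011 m and z of flask_small in the frame of base_green between 0.003 and 0.009 m and angle between flask_small's own z axis and vertical below 0.08 rad and linear speed of flask_small below 0.05 m/s and contact force between the fingers and flask_small below 0.1 N), for 0.2 s.
At the end, for the whole second after the job is handed in: Each flask stands upright (within 0.08 rad) on the floor of its own base (underside 3 to 9 mm above the base's underside, centre within 11 mm of the base's centre): largest in red, second in yellow, third in blue, smallest in green; all released and at rest (slower than 0.02 m/s) (horizontal distance between flask_largest and base_red below 0.011 m and z of flask_largest in the frame of base_red between 0.003 and 0.009 m and angle between each of flask_largest, flask_large, flask_medium, flask_small's own z axis and vertical below 0.08 rad and linear speed of each of flask_largest, flask_large, flask_medium, flask_small below 0.02 m/s and contact force between the fingers and flask_largest below 0.1 N and horizontal distance between flask_large and base_yellow below 0.011 m and z of flask_large in the frame of base_yellow between 0.003 and 0.009 m and contact force between the fingers and flask_large below 0.1 N and horizontal distance between flask_medium and base_blue below 0.011 m and z of flask_medium in the frame of base_blue between 0.003 and 0.009 m and contact force between the fingers and flask_medium below 0.1 N and horizontal distance between flask_small and base_green below 0.011 m and z of flask_small in the frame of base_green between 0.003 and 0.009 m and contact force between the fingers and flask_small below 0.1 N); the robot touches nothing.
It fails at once if the jar was moved more than 15 mm (distance of jar from where it was at the start of the episode above 0.015 m).
It fails at once if the bowl was moved more than 15 mm (distance of bowl from where it was at the start of the episode above 0.015 m).
It fails at once if a flask was tipped over (more than 0.6 rad) (angle between any of flask_largest, flask_large, flask_medium, flask_small's own z axis and vertical above 0.6 rad).
It fails at once if a flask was dropped or knocked (out of the fingers it moved faster than 0.6 m/s, as after a fall of 2 cm) ((contact force between the fingers and flask_largest below 0.1 N and linear speed of flask_largest above 0.6 m/s) or (contact force between the fingers and flask_large below 0.1 N and linear speed of flask_large above 0.6 m/s) or (contact force between the fingers and flask_medium below 0.1 N and linear speed of flask_medium above 0.6 m/s) or (contact force between the fingers and flask_small below 0.1 N and linear speed of flask_small above 0.6 m/s)).
It also fails if it takes over 120 s, if anything falls off the work surface, if the arm or the gripper's body presses on something with over 40 N, if the wrist force passes 120 N, or if a joint passes its speed limit or range.

### The arm

A 6-joint arm with a two-finger parallel gripper is mounted at the origin on the work surface. World frame = base frame: x ahead of the robot, y to its left, z up, the work surface at z = 0. Lengths are in m, angles in degrees, forces in N, time in s.
With the tool pointing down it reaches from about 0.325 to 0.775 m from the base axis. Payload 5.5 kg.
Tool frame: the origin (TCP) lies at the centre of the arm's flange, where the gripper is bolted on; the fingertips stand 182 mm ahead of it and the grasp point (between the pads) lies 163 mm ahead of it; z points along the fingers, y is the line along which they close (so a half turn about z gives the same grasp; the last joint's range is limited). The gripper opens to 88 mm and grips with 3 to 60 N. Pads are 20 mm wide; open, the fingers measure 115 mm over their backs; the gripper's body (75 mm by 178 mm) begins 61 mm behind the grasp point.
Start: joints at [-68.222, 5.22, 70.514, -0, 104.267, -3.249], TCP at [0.254, -0.544, 0.405] pointing down, gripper open.
Joint ranges: [-164.24, 164.24], [-49.07, 125.15], [9.68, 141.18], [-86.29, 266.29], [3.28, 154.24], [-151.56, 151.56]. Speed limits (degrees/s): [147.25, 147.25, 172.46, 180, 180, 180].

### API

Orientations are given as [roll, pitch, yaw] about the fixed x, y, z axes, in that order (R = Rz(yaw) Ry(pitch) Rx(roll)).
In Python, from station import r gives the robot as it stands. The module is installed in compiled form; this text tells all that it offers. Calls block until the motion is done:
- r.reach(position, orientation): joint-space move of the TCP to a pose.
- r.servo_line(position, rotation=None, speed=0.15): straight line of the TCP; rotation=None keeps the orientation; speed is the mean speed in m/s.
- r.move_joints(angles): joint-space move.
- r.let_go() and r.grab(squeeze=None): open the fingers fully, or close them until they stop; squeeze is the grip in N (None keeps the last).
- r.wait(seconds).
- r.inverse_kinematics(position, orientation): joint angles nearest the present ones, or None.
- r.sense(): the state.
- r.snapshot(name): name is "scene" or "top" or "wrist"; returns a dict with "frame" (420x560x3 uint8, red, green, blue), "fx", "fy", "cx", "cy" (pixels), "dist_coeffs" ([k1, k2, p1, p2, k3] as OpenCV has them; the pictures are not rectified), "R" (3x3) and "t" (3): a world point X has camera coordinates R X + t. Camera axes: x right, y down, z forward; pixel columns grow to the right and rows downward; lengths in m; the calibration is good to about 2 mm. A picture is of the moment at which its call begins. There is no depth.
A pose or a line that the arm cannot do raises r.IKError and nothing moves.
- r.hand_in(): hands the job in; it is judged then, once.
The state is a dict: "clock": time; "joints": joint angles; "joint_vel": joint speeds; "joint_torque": joint torques, N m; "tcp_pos": TCP position; "orientation": TCP orientation; "contact_force": force on the tool from outside, world axes, zero at the start; "torque": the same for the moment, N m; "opening": finger opening in m; "gripper_force": force on a finger pad.
Only numpy, scipy, OpenCV 4.12 (cv2) and the standard library are available. Lean on these libraries where they do the work, as an engineer would, in place of code of your own. Each camera call takes 0.05 s, during which the arm holds its last target. There are 200 camera calls.

## Working session

There is one attempt and no reset: what is moved stays moved. The work goes in short steps, each a Python script; the robot and the scene stay as the last script left them, time stands still between calls to the robot, and variables do not carry over. Pictures are saved under pics/ and viewed, at most 14 in all, crops included, and the job is handed in when it is done.

```bash
mkdir -p pics
python3 - <<'E'
from station import r
import cv2,pickle
d={}
for n in("scene","top","wrist"):
    s=r.snapshot(n);d[n]=s;cv2.imwrite(f"pics/{n}0.png",s["frame"][:,:,::-1])
    print(n,s["fx"],s["cx"],s["cy"],s["dist_coeffs"],(-s["R"].T@s["t"]).round(3),s["R"][2].round(2))
pickle.dump(d,open("d0.pkl","wb"));print(r.sense())
E
```

```text
scene 410.72119974424066 285.20086406292677 208.86321567683234 [0.00328944 0.         0.         0.         0.        ] [ 0.907 -0.8    0.634] [-0.38  0.73 -0.57]
top 406.3909382399836 283.63030245460993 210.15471366824738 [-0.11669694  0.          0.          0.          0.        ] [ 0.268 -0.049  1.252] [ 0.21  0.01 -0.98]
wrist 361.3464007897392 278.29592032207904 207.88119976299905 [0.00488607 0.         0.         0.         0.        ] [ 0.326 -0.511  0.384] [-0.26 -0.12 -0.96]
{'clock': 0.15, 'joints': array([-6.82222673e+01,  5.25591470e+00,  7.05647509e+01, -1.19732101e-03,
        1.04268446e+02, -3.24890274e+00]), 'joint_vel': array([ 0.07531005, -0.1293755 , -0.15399562, -0.03065478, -0.01942526,
       -0.00420684]), 'joint_torque': array([ 2.83423644e-03, -4.47043455e+01, -4.06907916e+01,  6.99660508e-02,
        2.74628936e-02, -1.11286429e-04]), 'tcp_pos': array([ 0.25383778, -0.54372238,  0.40375065]), 'orientation': array([-1.79910966e+02, -3.89129821e-03,  2.50263382e+01]), 'contact_force': array([0.88567098, 0.29550899, 0.36783374]), 'torque': array([-0.07123898, -0.0085409 ,  0.02410952]), 'gripper_force': 0.0, 'opening': 0.08734090345484759}
```

View pics/top0.png

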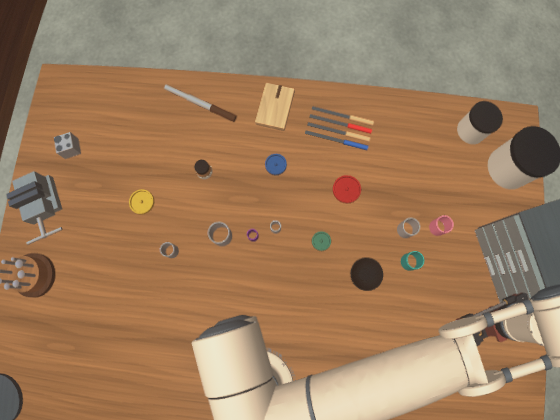

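View pics/scene0.png

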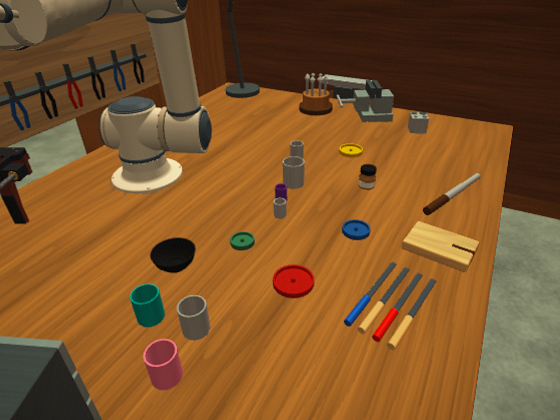

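The top view shows the steel tubes: largest at (219,233), large at (409,228) beside the pink and turquoise ones, medium at (168,250), and small at (275,227) beside the purple ring. The bases are red (347,189), yellow (141,202), blue (276,164) and green (321,241). The jar is at (202,168) and the bowl at (367,274).

```bash
cat > h.py <<'E'
import cv2,numpy as np
def K(s): return np.array([[s["fx"],0,s["cx"]],[0,s["fy"],s["cy"]],[0,0,1.]])
def ray(s,uv):
    p=cv2.undistortPoints(np.float64([[uv]]),K(s),np.float64(s["dist_coeffs"]))[0,0]
    R=np.array(s["R"]);return -R.T@np.array(s["t"]),R.T@np.array([*p,1])
def plane(s,uv,z):
    c,d=ray(s,uv);return c+d*(z-c[2])/d[2]
def tri(obs):
    A=np.zeros((3,3));b=np.zeros(3);L=[]
    for s,uv in obs:
        c,d=ray(s,uv);d=d/np.linalg.norm(d);P=np.eye(3)-np.outer(d,d);A+=P;b+=P@c;L.append((c,d,P))
    x=np.linalg.solve(A,b);return x,max(np.linalg.norm(P@(x-c)) for c,d,P in L)
def proj(s,X):
    return cv2.projectPoints(np.float64([X]),cv2.Rodrigues(np.array(s["R"]))[0],np.float64(s["t"]),K(s),np.float64(s["dist_coeffs"]))[0].ravel()
HUE={"red":[(0,5),(174,180)],"yellow":[(22,34)],"blue":[(104,122)],"green":[(62,86)]}
def basemask(s,c):
    h=cv2.cvtColor(s["frame"],cv2.COLOR_RGB2HSV);m=0
    for a,b in HUE[c]: m=m|cv2.inRange(h,(a,110,50),(b,255,255))
    return m
def blob(m,seed,minA=60):
    cs=[c for c in cv2.findContours(m,cv2.RETR_EXTERNAL,cv2.CHAIN_APPROX_NONE)[0] if cv2.contourArea(c)>minA]
    return min(cs,key=lambda c:np.linalg.norm(c[:,0].mean(0)-seed)) if cs else None
E
python3 - <<'E'
import pickle;from h import *
d=pickle.load(open("d0.pkl","rb"))
S={"red":((347,189),(293,281)),"yellow":((141,202),(350,150)),"blue":((276,164),(356,229)),"green":((321,241),(242,241))}
for c,(a,b) in S.items():
    e=[cv2.fitEllipse(blob(basemask(d[n],c),x)) for n,x in(("top",a),("scene",b))]
    x,g=tri([(d["top"],e[0][0]),(d["scene"],e[1][0])]);print(c,e,x.round(4),g.round(4),plane(d["top"],e[0][0],.012).round(4))
for n,uv,z in(("largest",(219,231),.05),("large",(409,228),.04),("medium",(168,250),.03),("small",(275,227),.03),("jar",(202,168),.05),("bowl",(367,274),.04),("purple",(252,235),.03),("turq",(412,261),.04)):
    print(n,plane(d["top"],uv,z).round(3))
E
```

```text
red [((346.4503479003906, 188.70372009277344), (26.402809143066406, 27.319395065307617), 96.19853973388672), ((292.9693603515625, 280.779052734375), (32.3474235534668, 40.7467155456543), 89.25515747070312)] [ 0.62   -0.2246  0.0058] 0.0013 [ 0.6194 -0.223   0.012 ]
yellow [((141.75852966308594, 201.74879455566406), (19.415447235107422, 22.23728370666504), 39.05785369873047), ((350.2585754394531, 149.2608184814453), (7.9883646965026855, 23.252775192260742), 95.94560241699219)] [0.5176 0.4205 0.0094] 0.0003 [0.5173 0.4197 0.012 ]
blue [((275.8085632324219, 163.7449188232422), (18.776330947875977, 19.589462280273438), 26.824752807617188), ((355.49700927734375, 229.26431274414062), (18.790546417236328, 27.28673553466797), 95.7797622680664)] [0.681  0.007  0.0068] 0.0016 [0.6808 0.0076 0.012 ]
green [((412.2786865234375, 260.2243957519531), (16.351001739501953, 22.89534568786621), 78.66383361816406), ((241.99029541015625, 239.48013305664062), (14.866416931152344, 22.666000366210938), 85.84789276123047)] [ 0.4709 -0.346   0.1529] 0.0909 [ 0.4112 -0.441   0.012 ]
largest [0.442 0.155 0.05 ]
large [ 0.506 -0.419  0.04 ]
medium [0.372 0.307 0.03 ]
small [ 0.473 -0.01   0.03 ]
jar [0.634 0.233 0.05 ]
bowl [ 0.355 -0.296  0.04 ]
purple [0.442 0.057 0.03 ]
turq [ 0.406 -0.431  0.04 ]
```

View pics/wrist0.png

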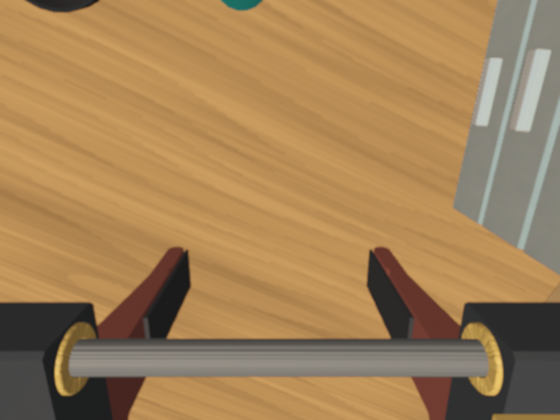

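Run:
```python
import pickle;from h import *
from station import r
d=pickle.load(open("d0.pkl","rb"))
def near(n,seed):
    cs=[c for c in cv2.findContours(basemask(d[n],"green"),0,cv2.CHAIN_APPROX_NONE)[0] if len(c)>=12]
    c=min(cs,key=lambda c:np.linalg.norm(c[:,0].mean(0)-seed));return cv2.fitEllipse(c)
a,b=near("top",(321,241)),near("scene",(242,241));x,g=tri([(d["top"],a[0]),(d["scene"],b[0])])
print("green",a,b,x.round(4),g.round(4),plane(d["top"],a[0],.012).round(4))
T={"large":(.506,-.419),"small":(.473,-.010),"largest":(.442,.155),"medium":(.372,.307)}
W={}
for n,p in T.items():
    az=np.arctan2(p[1],p[0]);yaw=az+np.pi/2   # camera sideways, as at the start
    x=np.array([np.cos(yaw),np.sin(yaw)]);y=np.array([x[1],-x[0]])
    for k,o in enumerate((.035,-.035)):
        q=np.array(p)-.07*x+o*y
        try: r.reach([*q,.30],[180,0,np.degrees(yaw)])
        except r.IKError: print("IK",n,k);continue
        W[n,k]=r.snapshot("wrist")
    print(n,r.sense()["clock"])
pickle.dump(W,open("w.pkl","wb"))
im=np.vstack([np.hstack([cv2.resize(W[n,k]["frame"][:,:,::-1],(400,300)) if (n,k) in W else np.zeros((300,400,3),np.uint8) for n in m]) for m,k in((("large","small"),0),(("largest","medium"),0))])
cv2.imwrite("pics/w.png",im)
```

```text
green ((412.2786865234375, 260.2243957519531), (16.351001739501953, 22.89534568786621), 78.66383361816406) ((241.99029541015625, 239.48013305664062), (14.866416931152344, 22.666000366210938), 85.84789276123047) [ 0.4709 -0.346   0.1529] 0.0909 [ 0.4112 -0.441   0.012 ]
large 1.6583
small 3.55
largest 4.8167
medium 6.1083
```

View pics/w.png

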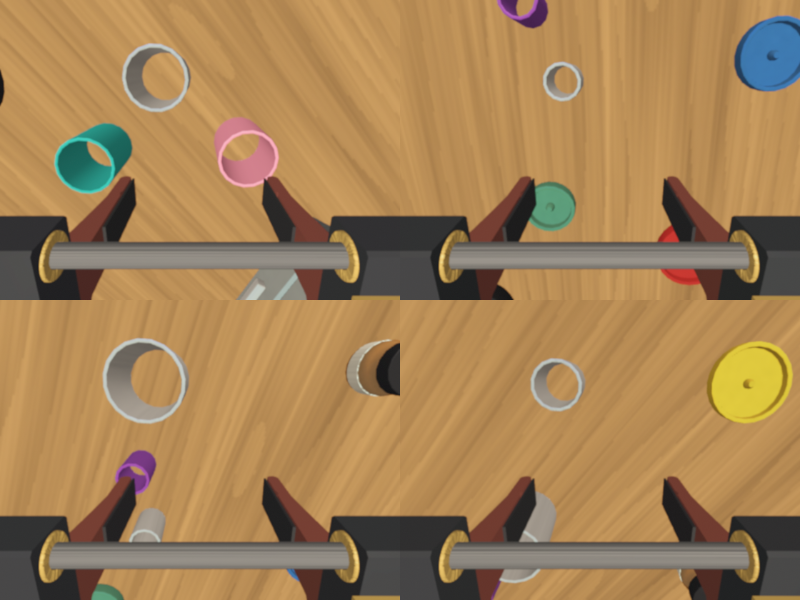

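The montage shows all four tubes in clear view, each with a bright rim: large at about (155,77), small (562,81), largest (145,380) and medium (556,384). Pink and turquoise are near large, and purple is near small. Next I measure the rims by triangulation and take wrist views of the bases.

```bash
cat >> h.py <<'E'
HUE["green"]=[(62,90)]
def ell(m,seed,minA=300):
    c=blob(m,seed,minA);return cv2.fitEllipseDirect(cv2.convexHull(c)) if c is not None else None
def rimmask(s):
    h=cv2.cvtColor(s["frame"],cv2.COLOR_RGB2HSV)
    m=cv2.inRange(h,(0,0,165),(180,48,255));m[235:]=0
    return cv2.morphologyEx(m,cv2.MORPH_CLOSE,np.ones((3,3)))
def greenmask(s):
    h=cv2.cvtColor(s["frame"],cv2.COLOR_RGB2HSV);m=cv2.inRange(h,(55,45,40),(90,255,255));m[245:]=0;return m
def views(p,z=.30):
    """two TCP poses that see p from either side"""
    yaw=np.arctan2(p[1],p[0])+np.pi/2;x=np.array([np.cos(yaw),np.sin(yaw)]);y=np.array([x[1],-x[0]])
    return [([*(np.array(p[:2])-.07*x+o*y),z],[180,0,np.degrees(yaw)]) for o in(.035,-.035)]
def measure(S,mask,p,z,D):
    """triangulate ellipse centres in views S; report apparent diameter check"""
    E=[ell(mask(s),proj(s,[*p[:2],z])) for s in S]
    x,g=tri([(s,e[0]) for s,e in zip(S,E)])
    dia=[max(e[1])*np.dot(np.array(s["R"])[2],x)/s["fx"]+np.array(s["t"])[2]*max(e[1])/s["fx"] for s,e in zip(S,E)]
    print(x.round(4),"gap",g.round(4),"dia",np.round(dia,4),"expect z,D",z,D,[np.round(e[0]) for e in E]);return x
E
python3 - <<'E'
import pickle;from h import *
from station import r
W=pickle.load(open("w.pkl","rb"))
T={"largest":(.442,.155,.075,.064),"large":(.506,-.419,.065,.054),"medium":(.372,.307,.055,.044),"small":(.473,-.010,.045,.034)}
P={}
for n,t in T.items(): print(n);P[n]=measure([W[n,0],W[n,1]],rimmask,t,t[2],t[3])
B={"red":(.620,-.224,.09),"yellow":(.5175,.4203,.08),"blue":(.681,.0073,.07),"green":(.44,-.145,.06)}
for c in("yellow","blue","red","green"):
    b=B[c];S=[]
    for q,o in views(b):
        r.reach(q,o);S.append(r.snapshot("wrist"))
    W[c,0],W[c,1]=S
    print(c);P[c]=measure(S,(lambda s:basemask(s,c)) if c!="green" else greenmask,b,.014,b[2])
pickle.dump(P,open("P.pkl","wb"));pickle.dump(W,open("w.pkl","wb"));print(r.sense()["clock"])
E
```

```text
largest
[0.4339 0.1538 0.0745] gap 0.0 dia [0.0666 0.0664] expect z,D 0.075 0.064 [array([202., 113.]), array([329., 111.])]
large
[ 0.507  -0.4168  0.0641] gap 0.0 dia [0.0563 0.0561] expect z,D 0.065 0.054 [array([217., 108.]), array([338., 107.])]
medium
[0.3717 0.3038 0.0546] gap 0.0 dia [0.0453 0.0454] expect z,D 0.055 0.044 [array([218., 118.]), array([334., 117.])]
small
[ 0.4748 -0.0108  0.0443] gap 0.0 dia [0.035  0.0351] expect z,D 0.045 0.034 [array([226., 114.]), array([337., 113.])]
yellow
[0.5172 0.4239 0.0134] gap 0.0 dia [0.083  0.0832] expect z,D 0.014 0.08 [array([234., 108.]), array([332., 108.])]
blue
[0.6802 0.0094 0.0129] gap 0.0 dia [0.0707 0.0707] expect z,D 0.014 0.07 [array([229., 111.]), array([327., 111.])]
red
[ 0.6202 -0.2219  0.0127] gap 0.0 dia [0.0922 0.0921] expect z,D 0.014 0.09 [array([229., 111.]), array([327., 112.])]
green
[ 0.4469 -0.1544  0.0123] gap 0.0001 dia [0.06   0.0607] expect z,D 0.014 0.06 [array([242., 122.]), array([339., 121.])]
12.1917
```

```bash
cat > pp.py <<'E'
import pickle;from h import *
from station import r
P=pickle.load(open("P.pkl","rb"))
def say(*a):
    s=r.sense();print(*a,"t",round(s["clock"],1),"tcp",s["tcp_pos"].round(4),"op",round(s["opening"],4),"gf",round(s["gripper_force"],1),"F",s["contact_force"].round(1));return s
def pick_place(fl,base,gz,yaw,squeeze=25,lift=.12):
    p,b=P[fl],P[base];o=[180,0,yaw];G=gz+.163
    if any(r.inverse_kinematics([*q[:2],z],o) is None for q in(p,b) for z in(G,G+lift)): print("no IK");return
    r.reach([*p[:2],G+lift],o)
    r.servo_line([*p[:2],G],speed=.1);r.wait(.2);s=say("at")
    e=np.r_[p[:2],G]-s["tcp_pos"]; print("err",e.round(4))
    r.servo_line(list(np.r_[p[:2],G]+e),speed=.02)
    s=r.sense();grasp_z=s["tcp_pos"][2]
    r.grab(squeeze);s=say("grab")
    if s["opening"]<.02: print("missed");return
    r.servo_line([*p[:2],G+lift],speed=.12);s=say("lift")
    r.reach([*b[:2],G+lift],o);r.wait(.2)
    z=G+.006+.008;r.servo_line([*b[:2],z],speed=.1);r.wait(.3)
    s=say("above");e=np.r_[b[:2]-s["tcp_pos"][:2],0];f0=s["contact_force"][2]
    while z>G-.004:
        z-=.001;r.servo_line(list(np.r_[b[:2],z]+e),speed=.01);r.wait(.05);s=r.sense()
        if s["contact_force"][2]-f0>2.5: break
    s=say("down");print("floor height",(s["tcp_pos"][2]-grasp_z).round(4))
    r.let_go();r.wait(.3);say("open")
    q=s["tcp_pos"];r.servo_line([*q[:2],q[2]+lift],speed=.12)
    for k,(q,oo) in enumerate(views(b)): 
        r.reach(q,oo);W=r.snapshot("wrist");cv2.imwrite(f"pics/{fl}{k}.png",W["frame"][:,:,::-1]);V=[W] if k==0 else V+[W]
    try:
        h=p[2]+.006;x=measure(V,rimmask,b,h,0);print("off base centre mm",((x-b)[:2]*1000).round(1))
    except Exception as ex: print("measure",ex)
    say("end")
E
python3 -c "
from pp import *
pick_place('largest','red',.045,90)"
```

```text
at t 15.1 tcp [0.4341 0.1538 0.2085] op 0.0879 gf 0.0 F [ 0.4 -0.3  0.4]
err [-0.0002 -0.     -0.0005]
grab t 15.8 tcp [0.4338 0.1537 0.2075] op 0.0646 gf 25.0 F [ 1.6 -0.2  0.3]
lift t 17.0 tcp [0.4338 0.1537 0.3269] op 0.0646 gf 25.0 F [ 0.7  0.9 -3.2]
above t 20.2 tcp [ 0.6202 -0.222   0.2225] op 0.0644 gf 25.0 F [ 0.6 -0.2 -3.3]
down t 22.9 tcp [ 0.6201 -0.2219  0.2135] op 0.0645 gf 25.0 F [-0.7  0.3  0.6]
floor height 0.0061
open t 23.8 tcp [ 0.6201 -0.2219  0.213 ] op 0.0877 gf 0.0 F [-0.1  0.8 -0.4]
[ 0.6201 -0.222   0.0804] gap 0.0 dia [0.0662 0.0661] expect z,D 0.08049826294252622 0 [array([215., 115.]), array([344., 119.])]
off base centre mm [-0.1 -0. ]
end t 25.9 tcp [ 0.5639 -0.2751  0.3015] op 0.088 gf 0.0 F [ 0.5 -0.  -0.5]
```

```bash
python3 -c "
from pp import *
W=pickle.load(open('w.pkl','rb'))
for u in((245,158),(87,165)): print((plane(W['large',0],(u[0]*1.4,u[1]*1.4),.065)-P['large']).round(3))
W0=pickle.load(open('w.pkl','rb'))['small',0];print((plane(W0,(118*1.4,5*1.4),.045)-P['small']).round(3))
pick_place('large','yellow',.040,45)"
```

```text
[ 0.015 -0.102  0.001]
[-0.098 -0.017  0.001]
[-0.032  0.061  0.001]
at t 28.1 tcp [ 0.5072 -0.4169  0.2037] op 0.0876 gf 0.0 F [ 0.6 -0.3 -0.2]
err [-0.0001  0.0001 -0.0007]
grab t 29.0 tcp [ 0.5069 -0.4167  0.2023] op 0.053 gf 25.0 F [-0.4 -0.1  0.2]
lift t 30.1 tcp [ 0.5069 -0.4168  0.3216] op 0.0533 gf 25.0 F [-0.2 -0.6 -2.3]
above t 34.8 tcp [0.5173 0.424  0.2175] op 0.0536 gf 25.0 F [-0.8 -0.7 -0.8]
down t 37.8 tcp [0.5173 0.4239 0.2083] op 0.0531 gf 25.0 F [-1.8 -1.2  4.9]
floor height 0.006
open t 38.8 tcp [0.5172 0.4239 0.2071] op 0.0882 gf 0.0 F [-0.3  0.1 -0.2]
[0.5158 0.4242 0.0711] gap 0.0 dia [0.0553 0.0554] expect z,D 0.07005185220028635 0 [array([216., 115.]), array([341., 115.])]
off base centre mm [-1.4  0.3]
end t 41.9 tcp [0.5345 0.3478 0.3007] op 0.0876 gf 0.0 F [0.8 0.  0.3]
```

View pics/largest1.png

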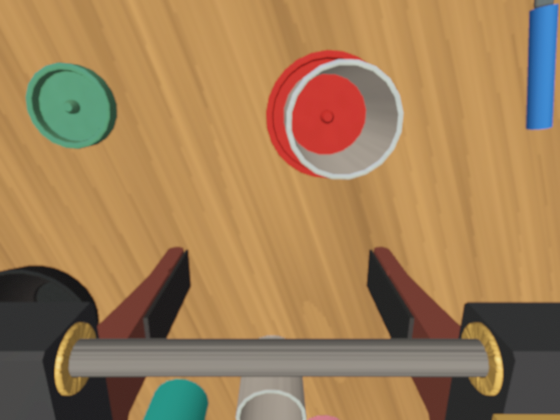

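The largest flask stands in the red base, with its rim at (344,119) and the button visible inside the tube. The large flask measures as seated too. Next are medium and small.

```bash
python3 -c "
from pp import *
pick_place('medium','blue',.036,130)"
python3 -c "
from pp import *
pick_place('small','green',.034,117)"
```

```text
at t 44.1 tcp [0.3718 0.304  0.1996] op 0.0879 gf 0.0 F [ 0.6 -0.1 -0.1]
err [-0.0001 -0.0001 -0.0006]
grab t 45.1 tcp [0.3716 0.3038 0.1984] op 0.0428 gf 25.0 F [-0.4  0.   0. ]
lift t 46.3 tcp [0.3716 0.3038 0.3179] op 0.043 gf 25.0 F [ 0.9 -0.2 -0.8]
above t 49.6 tcp [0.6803 0.0095 0.2135] op 0.0429 gf 25.0 F [-0.1 -0.5 -1.4]
down t 52.3 tcp [0.6803 0.0094 0.2045] op 0.0432 gf 25.0 F [-0.3 -0.3  1.5]
floor height 0.006
open t 53.4 tcp [0.6802 0.0094 0.204 ] op 0.0878 gf 0.0 F [ 0.8  0.2 -0. ]
[0.6803 0.0089 0.0609] gap 0.0 dia [0.0454 0.0452] expect z,D 0.06056795441484359 0 [array([221., 117.]), array([339., 118.])]
off base centre mm [ 0.  -0.6]
end t 55.7 tcp [ 0.6461 -0.0601  0.3012] op 0.0879 gf 0.0 F [0.6 0.6 0.4]
at t 58.0 tcp [ 0.4749 -0.0108  0.1975] op 0.0879 gf 0.0 F [-0.7 -0.5  0.6]
err [-0.0002  0.     -0.0005]
grab t 59.1 tcp [ 0.4746 -0.0108  0.1965] op 0.034 gf 25.0 F [-0.5  1.1 -0.3]
lift t 60.3 tcp [ 0.4746 -0.0108  0.3159] op 0.0339 gf 25.0 F [ 0.4 -0.3 -1.6]
above t 62.6 tcp [ 0.447  -0.1544  0.2114] op 0.0336 gf 25.0 F [-0.7  1.   0.3]
down t 65.6 tcp [ 0.4469 -0.1544  0.2024] op 0.0335 gf 25.0 F [-3.1  1.   8.6]
floor height 0.0059
open t 66.9 tcp [ 0.4468 -0.1544  0.201 ] op 0.0878 gf 0.0 F [-0.4  0.1 -0.2]
[ 0.4464 -0.1546  0.0493] gap 0.0003 dia [0.0357 0.0361] expect z,D 0.05027869087262297 0 [array([223., 115.]), array([335., 115.])]
off base centre mm [-0.5 -0.3]
end t 69.2 tcp [ 0.3911 -0.2087  0.3007] op 0.088 gf 0.0 F [ 1.2  0.1 -0.4]
```

```bash
python3 -c "
from station import r;import cv2
cv2.imwrite('pics/end.png',r.snapshot('scene')['frame'][:,:,::-1])"
```

```text
(no output)
```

View pics/end.png

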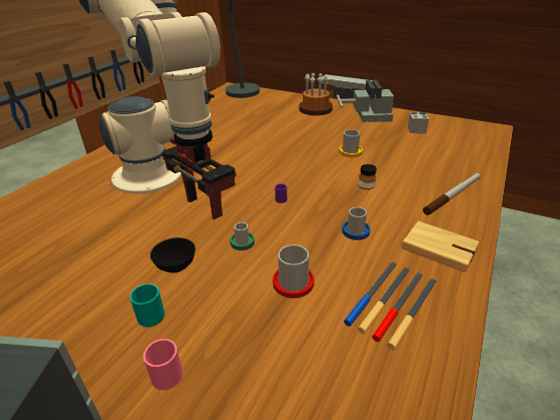

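The final view shows all four flasks upright in their bases: red (293,270), yellow (351,143), blue (357,223) and green (241,236). The jar (368,177) and bowl (173,256) are where they were.

```bash
python3 -c "
from station import r
print(r.hand_in())"
```

```text
the job is handed in; nothing more can be done
None
```

All four flasks stand upright and released in their own bases, placed largest to smallest within about 1.5 mm of centre; the jar and bowl look unmoved, and the job was handed in at about 69 s of the 120 s limit (no verdict was returned).

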